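Unfold the crank of the measuring vice and clamp the part

TASK

The vice holding the ribbed aluminium part is still open and its crank handle is folded down. First swing the black handle up until it stands fully upright on the crank, then turn the crank clockwise (seen from above) until it comes to its stop and the jaw is closed on the part. Leave the handle standing upright.

Things in the scene. Friction and masses are not known exactly. Their poses are not given: they have to be found in the camera images.
- vice: grey vice fixed to the table: housing 110 x 110 mm, 65 mm high, with the crank on top, and a low bed reaching 220 mm out with steel jaws and a ribbed aluminium part (68 mm high at most). Origin on the table under the crank's vertical axis; x points from the crank towards the jaws, z up. The round rotary table with a small upright handwheel nearby is not part of the job.
- crank (a joint): turn of the steel crank, rad, growing clockwise seen from above; 0.35 N m friction. At value c its arm points along (-sin c, -cos c, 0) in the vice's frame. Starts at -0.15 to 0.25; stop (jaw closed) at 1.30. The arm is a flat bar 18 mm wide, top 90 mm above the table, end 116 mm from the axis; hub 38 mm across. The handle's hinge is 110 mm from the axis, 104 mm above the table.
- handle (a joint): swing of the folding handle about its hinge at the crank arm's outer end, rad: 0 = folded flat above the arm, pointing inwards to the crank axis; 1.571 = fully upright, its working position, against a stop. Starts at 0 to 0.25. The hinge axis is level and square to the arm; 0.12 N m friction holds the handle wherever it is left.
- grip (a point): point on the centre line of the round black handle (24 mm in diameter, reaching from 18 to 82 mm from its hinge), 55 mm from the hinge, where to grasp. Its -x axis points along the handle away from the hinge, y along the hinge axis. Folded: 104 mm above the table, 55 mm from the crank axis. Upright: 159 mm above the table, 110 mm from the crank axis.

How it is judged (in metres and radians):
On the way, in this order (a step that is already met when the one before it is completed fails the run):
1. the handle is swung up to within about 15 degrees of upright while the crank has not yet been turned (crank below 0.6 rad) (value of joint handle above 1.31 rad and value of joint crank below 0.6 rad), for 0.1 s.
2. the crank is turned clockwise to within 10 degrees of its stop with the handle still up (value of joint handle above 1.22 rad and value of joint crank above 1.125 rad), for 0.1 s.
At the end, for the whole second after the job is handed in: The crank rests within 10 degrees of its stop (above 1.125 rad), and the handle stands within 20 degrees of upright (above 1.22 rad), both at rest and let go (all of step 2 and velocity of joint crank between -0.1 and 0.1 rad/s and velocity of joint handle between -0.1 and 0.1 rad/s); the robot touches nothing.
It also fails if it takes over 38 s, if anything falls off the work surface, if the arm or the gripper's body presses on something with over 40 N, if the wrist force passes 120 N, or if a joint passes its speed limit or range.

ROBOT

A 6-joint arm with a two-finger parallel gripper is mounted at the origin on the work surface. World frame = base frame: x ahead of the robot, y to its left, z up, the work surface at z = 0. Lengths are in mm, angles in rad, forces in N, time in s.
With the tool pointing down it reaches from about 325 to 775 mm from the base axis. Payload 9.3 kg.
Tool frame: the origin (TCP) lies on the front face of the gripper's body, between the roots of the fingers; the fingertips stand 73 mm ahead of it and the grasp point (between the pads) lies 54 mm ahead of it; z points along the fingers, y is the line along which they close (so a half turn about z gives the same grasp; the last joint's range is limited). The gripper opens to 85 mm and grips with 20 to 120 N. Pads are 22 mm wide; open, the fingers measure 114 mm over their backs; the gripper's body (76 mm by 85 mm) begins 54 mm behind the grasp point. The pads swing forward as they close: fully open they stand 13 mm farther back than shut.
Start: joints at [-1.484, 0.259, 0.021, 1.334, 0, 1.418], TCP at [130.623, -534.261, 303.879] pointing down, gripper open.
Joint ranges: [-3.04, 3.04], [-0.91, 1.82], [-1.04, 1.36], [-1.92, 1.95], [-1.52, 1.45], [-3.14, 3.14]. Speed limits (rad/s): [2.22, 2.22, 2.79, 3.14, 3.14, 3.14].

INTERFACE

Orientations are given as a unit quaternion [x, y, z, w].
In Python, from rig import env gives the robot as it stands. Calls block until the motion is done:
- env.move_to(position, orientation): joint-space move of the TCP to a pose.
- env.move_l(position, rot=None, v=150, stop_force=None): straight line of the TCP; rot=None keeps the orientation; v is the mean speed in mm/s. With stop_force (N) it stops when the force on the tool has changed by that much, and returns True; else False.
- env.set_joints(angles): joint-space move.
- env.command_gripper(opening): finger opening in mm; the grip force is fixed at half the most; returns when the fingers have stopped.
- env.dwell(seconds).
- env.solve_ik(position, orientation): joint angles nearest the present ones, or None.
- env.read_state(): the state.
- env.get_image(name): name is "scene" or "top" or "wrist"; returns the picture (384x512x3 uint8, red, green, blue); there is no depth.
- env.camera_model(name): a dict with "camera_matrix" (3x3 intrinsics, pixels), "view" (4x4, takes a point from world to camera coordinates). Camera axes: x right, y up, looking along -z (the intrinsics and any distortion apply to the point x, -y, -z); pixel columns grow to the right and rows downward; lengths in mm; the calibration is good to about 2 mm. A picture is of the moment at which its call begins: read the wrist's pose just before it. camera_model takes no time and is no camera call; for the wrist camera it gives the pose at the moment of the call.
A pose or a line that the arm cannot do raises env.IKError and nothing moves.
- env.finish_job(): hands the job in; it is judged then, once.
The state is a dict: "clock": time; "q": joint angles; "qvel": joint speeds; "joint_efforts": joint torques, N m; "position": TCP position; "tcp_rot": TCP orientation; "contact_force": force on the tool from outside, world axes, zero at the start; "torque": the same for the moment, N m; "width": finger opening in mm; "grip_force": force on a finger pad.
Only numpy, scipy, OpenCV 4.12 (cv2) and the standard library are available. Lean on these libraries where they do the work, as an engineer would, in place of code of your own. Each camera call takes 0.05 s, during which the arm holds its last target. There are 200 camera calls.

## Working session

There is one attempt and no reset: what is moved stays moved. The work goes in short steps, each a Python script; the robot and the scene stay as the last script left them, time stands still between calls to the robot, and variables do not carry over. Pictures are saved under pics/ and viewed, at most 10 in all, crops included, and the job is handed in when it is done.

```bash
ls; mkdir -p pics
python3 - <<'E'
from rig import env
import cv2, numpy as np
for n in ("scene","top"):
    im=env.get_image(n); cv2.imwrite(f"pics/{n}0.png",im[:,:,::-1])
    m=env.camera_model(n); print(n,np.round(m["camera_matrix"],1).tolist(),np.round(m["view"],3).tolist(),[k for k in m])
    if "dist" in str(m.keys()): print(m)
print(env.read_state())
E
```

```text
pics
scene [[380.9, 0.0, 246.5], [0.0, 380.9, 189.9], [0.0, 0.0, 1.0]] [[-0.81, 0.586, 0.019, 484.405], [-0.387, -0.559, 0.733, 116.862], [0.44, 0.587, 0.68, -1029.535], [0.0, 0.0, 0.0, 1.0]] ['camera_matrix', 'view']
top [[412.8, 0.0, 248.6], [0.0, 412.8, 196.7], [0.0, 0.0, 1.0]] [[0.008, -1.0, -0.024, -52.984], [0.985, 0.003, 0.172, -572.432], [-0.172, -0.025, 0.985, -719.703], [0.0, 0.0, 0.0, 1.0]] ['camera_matrix', 'view']
{'clock': 0.1, 'q': array([-1.48361774e+00,  2.59123185e-01,  2.08548843e-02,  1.33368805e+00,
        1.74993104e-05,  1.41819702e+00]), 'qvel': array([ 1.88028884e-03, -1.17107464e-03,  1.12493510e-03, -2.74994843e-04,
        2.24624814e-04,  6.38969232e-05]), 'joint_efforts': array([ 3.15947414e-03, -5.56696594e+01,  3.45068872e+01,  1.16854042e-02,
       -2.77558893e-04, -6.98450066e-06]), 'position': array([ 130.60365545, -534.10750937,  303.3402558 ]), 'tcp_rot': array([ 9.92821757e-01,  1.19601929e-01,  2.77140477e-05, -5.79417329e-04]), 'contact_force': array([ 0.4167819 ,  1.32086906, -0.17402573]), 'torque': array([ 0.00354511, -0.0117793 ,  0.02660931]), 'grip_force': 0.0, 'width': 85.5303259097716}
```

View pics/scene0.png

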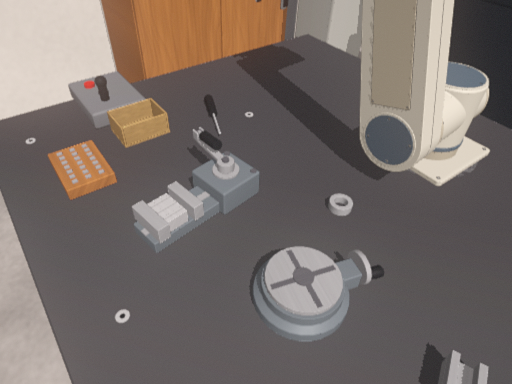

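View pics/top0.png

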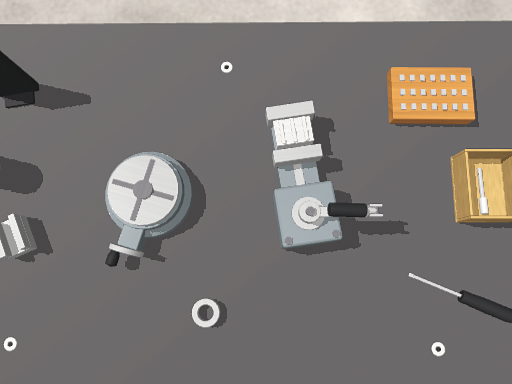

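The scene view shows the vice near (225,180), with the handle at (210,142). In the top view the hub is at (311,212), the black handle spans (330–368, 210), and the hinge clevis is at (376,210). The jaws point up the image. Next I'll take sub-pixel measurements.

```bash
cat > h.py <<'E'
import numpy as np, cv2
from rig import env
def ray(n,p):
    m=env.camera_model(n); K=m["camera_matrix"]; V=np.array(m["view"])
    d=np.linalg.inv(K)@[p[0],p[1],1]; d=V[:3,:3].T@[d[0],-d[1],-d[2]]
    return -V[:3,:3].T@V[:3,3], d/np.linalg.norm(d)
def plane(n,p,z):
    o,d=ray(n,p); return o+d*(z-o[2])/d[2]
def tri(p,q,a="top",b="scene"):
    (o,d),(r,e)=ray(a,p),ray(b,q)
    s=np.linalg.lstsq(np.c_[d,-e],r-o,rcond=None)[0]
    A,B=o+s[0]*d,r+s[1]*e
    return (A+B)/2,np.linalg.norm(A-B)
E
python3 - <<'E'
from h import *
t=cv2.imread("pics/top0.png"); s=cv2.imread("pics/scene0.png")
for n,im,(x0,y0,x1,y1) in (("top",t,(320,195,376,226)),("scene",s,(190,122,232,158))):
    c=im[y0:y1,x0:x1]; m=(c.max(2)<38).astype(np.uint8)
    k,l,st,ce=cv2.connectedComponentsWithStats(m); 
    for i in range(1,k):
        if st[i,4]>40:
            pts=np.argwhere(l==i)[:,::-1].astype(np.float32)+[x0,y0]
            print(n,st[i],ce[i]+[x0,y0],np.round(cv2.boxPoints(cv2.minAreaRect(pts.astype(np.float32))),1).tolist())
a=cv2.resize(t[90:260,260:400],None,fx=3.4,fy=3.4,interpolation=cv2.INTER_CUBIC)[:578]
b=cv2.resize(s[115:215,180:270],None,fx=4,fy=4,interpolation=cv2.INTER_CUBIC)
o=np.zeros((578,800,3),np.uint8); o[:a.shape[0],:a.shape[1]][:, :]=a; b=b[:, :800-a.shape[1]]; o[:b.shape[0],a.shape[1]:a.shape[1]+b.shape[1]]=b
cv2.imwrite("pics/crop.png",o); print(a.shape,b.shape)
E
```

```text
(578, 476, 3) (400, 324, 3)
```

View pics/crop.png

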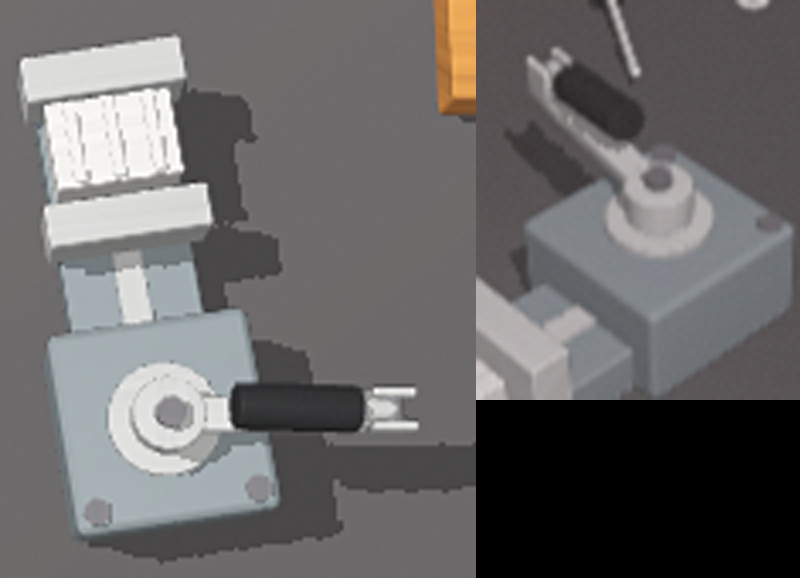

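The crop shows the hub cap at about top (311.2,211.2) / scene (225.5,160). The handle ends are at top (328.5,209.7) and (367,210), and at scene (218.5,145.5) and (203,136). The clevis is open outward, around top (377,210).

Run:
```python
from h import *
np.set_printoptions(precision=1,suppress=True)
T=lambda x,y:(x/3.4+260,y/3.4+90)
S=lambda x,y:((x-476)/4+180,y/4+115)
for n,p,q in (("hub",T(174,412),S(658,180)),("tip",T(236,407),S(632,122)),("root",T(362,408),S(566,80)),("mid",T(298,407.5),S(599,101))): print(n,*tri(p,q))
c=[plane("top",T(*p),65) for p in ((50,340),(246,310),(277,503),(79,532))]
print(np.array(c)); print("centre",np.mean(c,0),[np.linalg.norm(c[i]-c[i-1]) for i in range(4)])
for i,j in ((3,0),(2,1)): d=c[j]-c[i]; print("yaw",np.arctan2(d[1],d[0]))
for i,j in ((0,1),(3,2)): d=c[j]-c[i]; print("yaw",np.arctan2(d[1],d[0])+np.pi/2)
for z in (104,110,115): print(z,plane("top",T(236,407),z),plane("top",T(362,408),z),plane("top",T(174,412),z), "clevis",plane("top",T(400,409),104))
```

```text
hub [ 540.1 -160.1   91.6] 0.15625145854150252
tip [ 539.1 -187.5  113.4] 1.2713325967460323
root [ 541.  -252.7  104. ] 0.6716667840791499
mid [ 540.  -219.4  108.7] 0.40311633315788153
[[ 582.4  -97.8   65. ]
 [ 599.2 -202.9   65. ]
 [ 495.8 -216.3   65. ]
 [ 480.1 -112.6   65. ]]
centre [ 539.4 -157.4   65. ] [np.float64(103.43423224995263), np.float64(106.47436796999924), np.float64(104.17056209091135), np.float64(104.86793289381747)]
yaw 0.14412129671664317
yaw 0.128770248523022
yaw 0.15775338068717026
yaw 0.1510573775607773
104 [ 541.  -189.5  104. ] [ 540.7 -252.4  104. ] [ 538.3 -158.4  104. ] clevis [ 540.3 -271.3  104. ]
110 [ 540.1 -188.5  110. ] [ 539.9 -250.9  110. ] [ 537.5 -157.7  110. ] clevis [ 540.3 -271.3  104. ]
115 [ 539.4 -187.7  115. ] [ 539.2 -249.6  115. ] [ 536.8 -157.   115. ] clevis [ 540.3 -271.3  104. ]
```

Measured values, checked against the given sizes:

| Quantity | Measured | Check |
|---|---|---|
| Crank axis | (540,-159) | – |
| Vice yaw | ≈0.145 | – |
| Crank | ≈0.14 | within the stated start range |
| Handle angle | ≈0.14 | handle length 66 vs 64 mm |
| Hinge | ≈(540,-269.5,104) | – |

Next I'll approach from above with the fingers astride the handle.

```bash
cat >> h.py <<'E'
AX=np.array([540.,-159.]); YAW=0.145; 
def down(psi): return [np.cos(psi/2),np.sin(psi/2),0,0]
def grip(c,h):
    a=YAW-np.pi/2-c; u=np.array([np.cos(a),np.sin(a)])
    p=AX+u*(110-55*np.cos(h))
    return np.array([p[0],p[1],104+55*np.sin(h)+54]), down(YAW+np.pi/2-c)
def st():
    s=env.read_state(); print("t",round(s["clock"],2),"p",np.round(s["position"],1),"F",np.round(s["contact_force"],1),"w",round(s["width"],1),"g",round(s["grip_force"],1),"q",np.round(s["q"],2))
E
python3 - <<'E'
from h import *
for c,h in ((.14,.14),(.14,1.57),(.7,1.57),(1.3,1.57)):
    p,r=grip(c,h); q=env.solve_ik(p,r); print(p,None if q is None else np.round(q,2))
p,r=grip(.14,.14)
env.move_to(p+[0,0,90],r); st()
print(env.move_l(p,v=100,stop_force=15)); st()
cv2.imwrite("pics/wrist1.png",env.get_image("wrist")[:,:,::-1])
cv2.imwrite("pics/scene1.png",env.get_image("scene")[:,:,::-1])
env.command_gripper(20); st()
E
```

```text
[ 540.27768944 -214.53742598  165.67487131] [-0.52  0.38 -0.16  1.03  0.    1.04]
[ 540.54977872 -268.95482758  212.99998256] [-0.6   0.39 -0.02  1.16  0.    0.97]
[ 482.05931602 -252.45182452  212.99998256] [-0.64  0.29 -0.17  1.11  0.    1.49]
[ 439.41262062 -203.41334794  212.99998256] [-0.61  0.19 -0.3   1.07  0.    2.12]
t 1.99 p [ 540.  -215.4  255.8] F [0.5 1.  1.1] w 85.3 g 0.0 q [-0.52  0.33 -0.    1.24 -0.    1.04]
False
t 3.04 p [ 540.5 -214.7  166.3] F [-0.3 -0.6 -0.1] w 85.4 g 0.0 q [-0.52  0.38 -0.16  1.03  0.    1.04]
t 3.74 p [ 540.8 -214.6  165.9] F [3.9 0.3 0.2] w 22.2 g 58.7 q [-0.52  0.38 -0.16  1.03  0.    1.04]
```

View pics/wrist1.png

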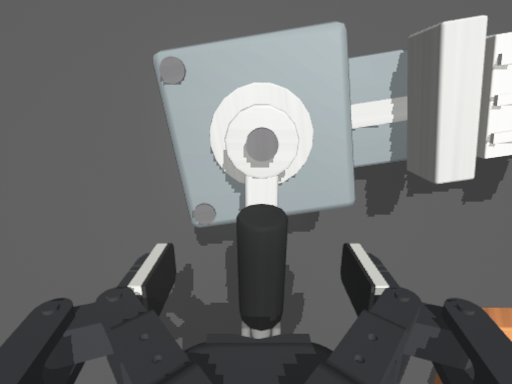

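The wrist view shows the handle (262,265) centred between the open pads. The fingers then closed to 22 mm with 59 N, so the handle is held. Now I'll swing it along the arc.

Run:
```python
from h import *
for h in (.45,.8,1.15,1.4,1.55):
    p,r=grip(.14,h); s=env.move_l(p,v=80,stop_force=45); print(h,s); st()
    if s: break
cv2.imwrite("pics/scene2.png",env.get_image("scene")[100:200,160:290,::-1].repeat(4,0).repeat(4,1))
```

```text
0.45 False
t 4.1 p [ 540.7 -219.6  181.7] F [ 4.7 -1.  -2.9] w 22.3 g 60.3 q [-0.53  0.37 -0.13  1.07  0.    1.04]
0.8 False
t 4.49 p [ 540.4 -230.6  196.6] F [ 4.8  0.6 -4.8] w 22.4 g 60.2 q [-0.55  0.37 -0.09  1.11  0.    1.02]
1.15 False
t 4.88 p [ 540.1 -246.4  207. ] F [  4.3  -1.5 -12.9] w 21.7 g 60.1 q [-0.57  0.38 -0.06  1.14 -0.    1.  ]
1.4 False
t 5.21 p [ 539.7 -259.5  211.1] F [ -0.1  -1.1 -15.3] w 20.9 g 54.2 q [-0.59  0.38 -0.04  1.15 -0.    0.98]
1.55 False
t 5.46 p [ 540.1 -268.6  213.3] F [-4.2 -4.4 -6.7] w 20.0 g 5.7 q [-0.6   0.39 -0.02  1.16 -0.    0.97]
```

View pics/scene2.png

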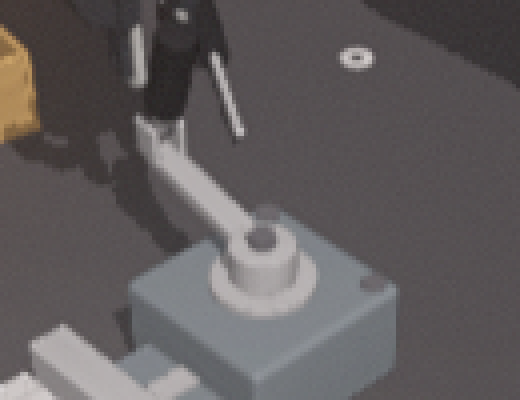

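The handle is nearly upright, but the grip has slid (the fingers reached 20 mm and force fell away). I'll open, look from above and regrip.

Run:
```python
from h import *
env.command_gripper(85)
cv2.imwrite("pics/w3.png",env.get_image("wrist")[:,:,::-1])
p=env.read_state()["position"]; env.move_l(p+[0,0,60],v=150); st()
w=env.get_image("wrist")[:,:,::-1]
s=env.get_image("scene")[100:200,170:270,::-1].repeat(3,0).repeat(3,1)
o=np.zeros((384,800,3),np.uint8); o[:,:490]=w[:,11:501]; o[:300,495:795]=s; cv2.imwrite("pics/c3.png",o)
```

```text
t 6.75 p [ 540.5 -267.8  272.4] F [-0.3 -0.3  0. ] w 85.0 g 0.0 q [-0.6   0.36  0.09  1.3   0.    0.97]
```

View pics/c3.png

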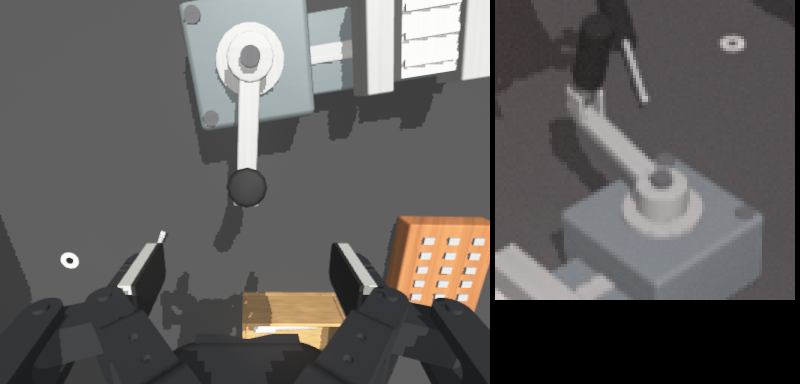

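The wrist view shows the handle end-on at about (258,187) with the crank arm behind it. In the scene crop it stands nearly upright, its top near scene (204,107). I'll measure the lean.

Run:
```python
from h import *
np.set_printoptions(precision=1,suppress=True)
print(tri((258,187),(204,107.5),"wrist","scene"))
for z in (180,184,186): print(z,plane("wrist",(258,187),z))
print("hub",plane("wrist",(261,56),92), "pred top h=1.3",AX+0)
```

```text
(array([ 540.8, -238.3,  182.3]), np.float64(0.3087295525894381))
180 [ 540.7 -238.9  180. ]
184 [ 540.7 -237.7  184. ]
186 [ 540.7 -237.   186. ]
hub [ 542.7 -157.    92. ] pred top h=1.3 [ 540. -159.]
```

The handle is at about 1.18 rad (top 31 mm inside the hinge, z 182 agrees), so it hasn't reached upright. I'll push it outward to its stop with closed fingers from the hub side.

Run:
```python
from h import *
env.move_l([540.7,-195,275],v=200)
env.command_gripper(0)
env.move_l([540.7,-200,230],v=120); st()
s=env.move_l([540.7,-264,230],v=45,stop_force=12); print(s); st()
p=env.read_state()["position"]; env.move_l(p+[0,15,0],v=100)
env.move_l(p+[0,25,55],v=150)
w=env.get_image("wrist")[:,:,::-1]
s=env.get_image("scene")[100:200,170:270,::-1].repeat(3,0).repeat(3,1)
o=np.zeros((384,800,3),np.uint8); o[:,:490]=w[:,11:501]; o[:300,495:795]=s; cv2.imwrite("pics/c4.png",o)
st()
```

```text
t 8.66 p [ 540.8 -200.   230.4] F [ 0.6 -0.1  0.4] w 0.3 g 0.0 q [-0.5   0.33 -0.06  1.18  0.    1.07]
True
t 9.64 p [ 540.5 -245.4  229.6] F [0.9 6.  4.3] w -0.2 g 3.2 q [-0.57  0.36 -0.02  1.19  0.    1.  ]
t 10.57 p [ 540.2 -220.4  283.3] F [-0.8  0.1  0.2] w 0.1 g 0.0 q [-0.53  0.32  0.06  1.31  0.    1.03]
```

View pics/c4.png

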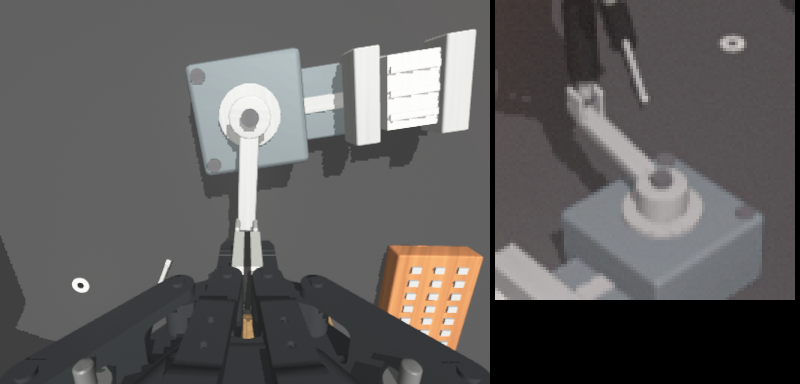

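The scene crop shows the handle vertical at (583,45). The push stopped at y=-245.4, against a predicted -246 for upright. Now I'll grip it from above and turn the crank.

Run:
```python
from h import *
AXo=AX
def g(c,ex=1.0):
    a=YAW-np.pi/2-c; p=AX+np.array([np.cos(a),np.sin(a)])*(110+ex)
    return np.array([p[0],p[1],213.]),down(YAW+np.pi/2-c)
c0=.14; p,r=g(c0,0)
env.move_l([p[0],p[1],285],rot=r,v=150)
env.command_gripper(85)
print(env.move_l(p,v=100,stop_force=12)); st()
env.command_gripper(15); st()
for c in (.34,.54,.74,.94,1.12):
    p,r=g(c); s=env.move_l(p,rot=r,v=60,stop_force=40); print(c,s); st()
    if s: break
else:
    p,r=g(1.34); s=env.move_l(p,rot=r,v=30,stop_force=20); print("stop",s); st()
o=env.get_image("scene")[90:230,150:300,::-1].repeat(4,0).repeat(4,1); cv2.imwrite("pics/s5.png",o)
```

```text
False
t 12.69 p [ 540.8 -269.2  213.6] F [0.5 0.5 0.2] w 84.8 g 0.0 q [-0.6   0.39 -0.02  1.16 -0.    0.97]
t 13.28 p [ 540.5 -269.   213.3] F [-1.4  1.2  3.2] w 22.8 g 58.5 q [-0.6   0.39 -0.02  1.16 -0.    0.97]
0.34 False
t 13.8 p [ 518.2 -266.7  213.3] F [-2.2  7.8  5.8] w 23.0 g 58.9 q [-0.62  0.35 -0.07  1.14  0.    1.15]
0.54 False
t 14.32 p [ 497.2 -260.   213.3] F [-0.5  7.7  6.7] w 22.4 g 59.0 q [-0.63  0.32 -0.13  1.12  0.    1.33]
0.74 False
t 14.83 p [ 478.  -249.2  213.2] F [1.6 9.5 5.6] w 22.5 g 59.1 q [-0.64  0.28 -0.18  1.11  0.    1.53]
0.94 False
t 15.35 p [ 461.4 -235.   213.3] F [ 4.6 10.5  4.6] w 22.8 g 59.1 q [-0.64  0.25 -0.23  1.09  0.    1.73]
1.12 False
t 15.83 p [ 449.  -219.6  213.3] F [ 7.3 10.3  2.8] w 22.7 g 59.2 q [-0.62  0.22 -0.27  1.08  0.    1.92]
stop True
t 16.5 p [ 440.8 -203.3  213.4] F [ 4.  -2.7 -0.2] w 22.7 g 60.9 q [-0.61  0.19 -0.3   1.07  0.    2.13]
```

View pics/s5.png

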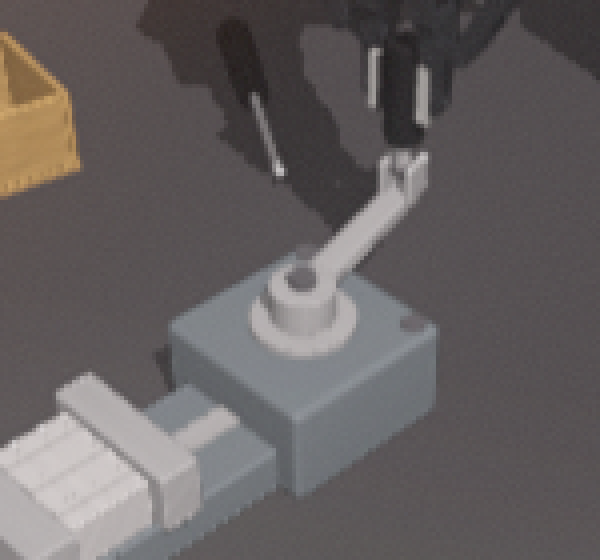

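The handle at (405,95) is still upright in the pads and the jaw is against the part. The stop came at (440.8,-203.3), against a predicted (439,-203). I'll release and check.

Run:
```python
from h import *
env.command_gripper(85)
p=env.read_state()["position"]; env.move_l(p+[0,0,110],v=120); st()
t=env.get_image("top")[130:310,230:380,::-1].repeat(2,0).repeat(2,1)
w=env.get_image("wrist")[:,:,::-1]
o=np.zeros((384,800,3),np.uint8); o[:,:490]=w[:,11:501]; o[:360,495:795]=t; cv2.imwrite("pics/c6.png",o)
np.save("V.npy",env.camera_model("wrist")["view"])
```

```text
t 18.24 p [ 440.  -202.9  322.5] F [ 0.4 -0.3 -0.6] w 84.9 g 0.0 q [-0.61  0.14 -0.08  1.34  0.    2.12]
```

View pics/c6.png

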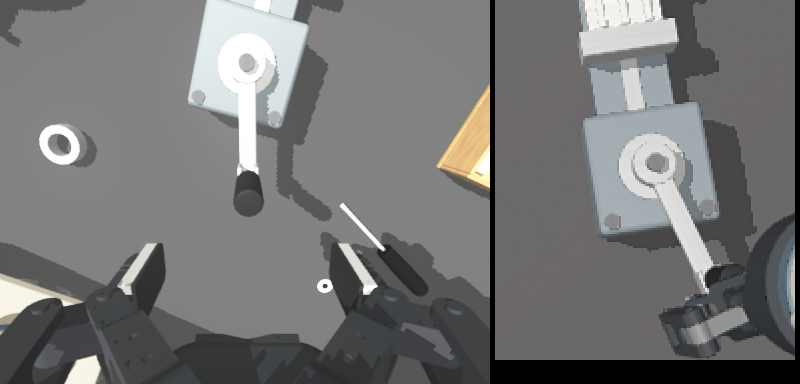

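The wrist view shows the handle top at about (259,201), released, with the arm aligned from the hub at (258,63). A numeric check before handing in:

Run:
```python
from h import *
t=plane("wrist",(259,201),186); u=t[:2]-AX
r=np.hypot(*u); print(t,"r",r,"h",np.arccos((110-r)/82),"c",YAW-np.pi/2-np.arctan2(u[1],u[0]))
h=1.4
if 1.35<np.arccos(np.clip((110-r)/82,-1,1))<1.8 : env.finish_job(); print("done")
```

```text
[ 444.38984432 -201.94085396  186.        ] r 104.81039456235065 h 1.5074661308783395 c 1.2936707875084879
the job is handed in; nothing more can be done
done
```

The job is handed in: my last camera measurement put the handle upright at about 1.51 rad and the crank at its stop at about 1.29 rad, with the gripper released and clear, though I saw no judge's verdict.

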